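Knock a jammed iron bit out of its storage tube

TASK

A heavy soldering-iron bit is jammed in the narrow neck of the clear storage tube. Pick up the tube, tip it mouth down and tap its rim sharply on the top edge of the upright steel plate until the bit comes free and drops into the grey tray, never touching the bit with the fingers; then lay the empty tube back down flat on the bench, clear of the tray. Leave the spool, screwdriver and tweezers where they are.

Things in the scene. Friction and masses are not known exactly. Their poses are not given: they have to be found in the camera images.
- tube: Clear square storage tube lying on the bench, 150 mm long, about 130 g. Origin: centre of its underside; own x runs from the open mouth (x = -75 mm) to the closed yellow base (+75), z up as it lies, centre line at z = 23 mm. Wide part 46 x 46 mm (x = -15 to 75); neck 32 x 32 mm outside, bore 22 x 22 mm (x = -67 to -15); yellow rim 46 x 46 mm, 8 mm thick (x = -75 to -67).
- mouth (a point): Centre of the open mouth, on the plane of the rim's front face (23 mm from each outer side of the rim).
- tube_mid (a point): Centre of the tube, on its centre line, 75 mm from the mouth plane, 23 mm above the underside.
- bit: Copper soldering-iron bit with brass head, 80 mm long, 120 g, along its own x; origin at mid-length on the axis. Head 16 mm diameter (x = -40 to -28 mm, the end nearer the mouth), shank 14 mm. At the start it lies along the tube, head in the pinch, its end 13 to 17 mm inside the mouth, its origin 18 to 22 mm from tube_mid; it is out when that is over 90 mm.
- station: Fixed knock-out station. Origin on the bench below the middle of an upright steel plate: 6 mm thick, 170 mm long along y, top edge 75 mm above the bench, two 12 mm high feet behind it. Own x points from the tray to the plate and beyond. In front of the plate (x = -201 to -11 mm, y = -85 to 85 mm) stands the open grey tray, walls 32 mm high, 4 mm thick.
- tray_in (a point): Centre of the tray's inner floor, 5 mm above the bench; the floor measures 182 x 162 mm.
- spool: Bystander: white spool, 60 mm diameter, 40 mm high, standing on the bench; origin at the centre of its underside.
- screwdriver: Bystander: yellow screwdriver, 170 mm long, lying along its own x; origin about at mid-length.
- tweezers: Bystander: steel tweezers, 125 mm long, lying along their own x; origin at mid-length.
- pinch (a point): On the tube's centre line, 20 mm behind the mouth plane: a rib and a springy leaf, 10 mm long, pinch the bit's head here. They hold its weight, even mouth down; a sharp tap of the rim (best its front face, beside the bore, moving along the tube at 0.1 m/s or more) slips the head by 0.5 to 10 mm, slow pressing does nothing. Past the pinch it slides out of a tube tipped 40 degrees.
- plate_top (a point): Middle of the steel plate's top edge, 75 mm above the bench: the hard edge to tap on.
There are look-alikes about, which are no part of the job. Of the things that look like the tube, take the one that is farthest from the robot's base at the start.

How it is judged:
On the way, in this order (a step that is already met when the one before it is completed fails the run):
1. the tube, tipped mouth down by more than 25 degrees with the bit still in its neck, is tapped on the station's plate (contact force between tube and station above 2 N and angle between tube's own x axis and vertical below 1.13 rad and height (world z) of mouth above 0.06 m and distance between bit and tube_mid below 0.06 m).
2. the bit is out of the tube and lies (or leans) in the tray (distance between bit and tube_mid above 0.09 m and z of bit in the frame of tray_in below 0.045 m and x of bit in the frame of tray_in between -0.091 and 0.091 m and y of bit in the frame of tray_in between -0.081 and 0.081 m), for 0.2 s.
At the end, for the whole second after the job is handed in: The bit lies at rest in the tray (its middle inside the tray's walls and less than 45 mm above the tray floor, so it may lean on a wall); the tube lies at rest flat on the bench (within 5 degrees of level, its centre 18 to 29 mm above the bench), its middle more than 110 mm from the tray's middle (z of bit in the frame of tray_in below 0.045 m and x of bit in the frame of tray_in between -0.091 and 0.091 m and y of bit in the frame of tray_in between -0.081 and 0.081 m and linear speed of each of bit, tube below 0.03 m/s and angle between tube's own x axis and vertical between 1.49 and 1.65 rad and height (world z) of tube_mid between 0.018 and 0.029 m and horizontal distance between tube_mid and tray_in above 0.11 m); the robot touches nothing.
It fails at once if the fingers touch the bit (contact force between the fingers and bit above 0.5 N).
It fails at once if a bystander is moved by more than 30 mm (distance of any of spool, screwdriver, tweezers from where it was at the start of the episode above 0.03 m).
It also fails if it takes over 45 s, if anything falls off the work surface, if the arm or the gripper's body presses on something with over 40 N, if the wrist force passes 120 N, or if a joint passes its speed limit or range.

ROBOT

A 7-joint arm with a two-finger parallel gripper is mounted at the origin on the work surface. World frame = base frame: x ahead of the robot, y to its left, z up, the work surface at z = 0. Lengths are in m, angles in rad, forces in N, time in s.
With the tool pointing down it reaches from about 0.4 to 0.85 m from the base axis. Payload 10.4 kg.
Tool frame: the origin (TCP) lies at the very end of the fingers, on their centre line; the grasp point (between the pads) lies r.pinch_z behind it (r.pinch_z is the distance from the TCP to the grasp point, in m); z points along the fingers, x is the direction in which the jaws open and shut, and the axes are right-handed (so a half turn about z gives the same grasp; the last joint's range is limited). The gripper opens to 87 mm and grips with 3 to 60 N. Pads are 19 mm wide; open, the fingers measure 117 mm over their backs; the gripper's body (75 mm by 190 mm) begins 51 mm behind the grasp point.
Start: joints at [-1.17, 0.332, -0.065, 1.46, 0.022, 1.35, -0.088], TCP at [0.257, 0.57, 0.223] pointing down, gripper open.
Joint ranges: [-2.6, 2.6], [-0.5, 2.12], [-1.47, 1.34], [0.16, 2.42], [-1.27, 4.41], [0.06, 2.06], [-2.6, 2.6]. Speed limits (rad/s): [2.22, 2.22, 2.79, 2.79, 3.14, 3.14, 3.14].

INTERFACE

Orientations are given as a unit quaternion [x, y, z, w].
In Python, from bench import r gives the robot as it stands.
- The arm moves only by the tool carry_out, never from a script. Its argument "increments" is text: rows parted by semicolons, each of 7 numbers parted by spaces: the turn, a rotation vector about the tool's x, y, z in degrees, then the shift along the tool's x, y, z in m, then the finger opening in m, from 0 to 0.087. A call has exactly 5 rows; each row is the pose to reach, as a shift and turn from the pose measured when the call began, along the tool's axes at that moment; what a row does not reach only later rows make up. A row lasts 1/8 s, in which the tool goes at most 62.5 mm and 10.7 degrees, less where a joint would pass 70% of its speed; a pose out of reach is approached as far as the arm can. A call with a gripper value outside its range is refused whole. The fingers move at their own pace and stop on an object; "squeeze" is the grip in N (left out, the last holds). Time passes only in rows, so rows that repeat a pose let the fingers close, or fill a call up. It gives the time, the measured TCP pose, the force and the opening at its end, in the units of the state.
- r.read_state(): the state, without advancing time (a new reading comes with each control period).
- r.camera(name): name is "side" or "top"; returns (picture, depth): 420x560x3 uint8, blue, green, red; 420x560 float32, m along the optical axis (not along the pixel's ray), 0 where there is no reading.
- r.camera_model(name): a dict with "K" (3x3 intrinsics, pixels), "extrinsics" (4x4, takes a point from camera to world coordinates). Camera axes: x right, y down, z forward; pixel columns grow to the right and rows downward; lengths in m; the calibration is good to about 2 mm. A picture is of the moment at which its call begins. camera_model takes no time and is no camera call.
- r.close_job(): hands the job in, once; it reports no verdict.
The state is a dict: "time": time; "joint_positions": joint angles; "joint_vel": joint speeds; "joint_torque": joint torques, N m; "ee_pos": TCP position; "eef_rot": TCP orientation; "ft_force": force on the tool from outside, world axes, zero at the start; "torque": the same for the moment, N m; "width": finger opening in m.
Only numpy, scipy, OpenCV 4.12 (cv2) and the standard library are available. Lean on these libraries where they do the work, as an engineer would, in place of code of your own. Each camera call takes 0.05 s, during which the arm holds its last target.

## Working session

There is one attempt and no reset: what is moved stays moved. The work goes in short steps, Python scripts to look and compute and a tool call to move; the robot and the scene stay as the last step left them, time stands still between calls to the robot, and variables do not carry over. Pictures are saved under pics/ and viewed, and the job is handed in when it is done.

Besides the shell and the picture viewer there is one more tool, called after "Request:" in YAML: its name, and indented under it one key for each argument. carry_out: Moves the arm, as the interface text tells. Its arguments: {"type":"object","properties":{"increments":{"type":"string"},"squeeze":{"type":"number"}},"required":["increments"]}

```bash
ls; mkdir -p pics; python3 - <<'E'
from bench import r
import cv2,numpy as np
for n in("top","side"):
    p,d=r.camera(n); cv2.imwrite(f"pics/{n}0.png",p); np.save(f"pics/{n}0.npy",d)
    m=r.camera_model(n); print(n,np.round(m["K"],1).tolist(),np.round(m["extrinsics"],3).tolist())
print(r.read_state(), r.pinch_z)
E
```

```text
pics
top [[460.5, 0.0, 274.8], [0.0, 460.5, 208.3], [0.0, 0.0, 1.0]] [[0.026, -0.997, 0.073, 0.454], [-1.0, -0.026, 0.01, -0.016], [-0.008, -0.073, -0.997, 1.251], [0.0, 0.0, 0.0, 1.0]]
side [[421.4, 0.0, 278.5], [0.0, 421.4, 214.9], [0.0, 0.0, 1.0]] [[0.738, -0.513, 0.44, 0.063], [-0.675, -0.567, 0.471, -0.526], [0.008, -0.644, -0.765, 0.882], [0.0, 0.0, 0.0, 1.0]]
{'time': 0.1, 'joint_positions': array([-1.16959934,  0.33281536, -0.06471374,  1.46082544,  0.02159285,
        1.34991274, -0.0885203 ]), 'joint_vel': array([-0.00065001, -0.00229506,  0.00243216, -0.00102883, -0.00083588,
        0.00263808, -0.00034649]), 'joint_torque': array([ 2.89022166e-03, -6.24543214e+01,  2.54285394e-02, -3.90711880e+01,
       -6.12678914e-02,  3.66357411e-02,  4.71366604e-05]), 'ee_pos': array([0.25686932, 0.56940367, 0.22184459]), 'eef_rot': array([ 8.40004497e-01,  5.42579067e-01, -5.19065161e-04,  3.62078960e-04]), 'ft_force': array([-0.11467913, -0.24853024,  0.65245467]), 'torque': array([ 0.00440354, -0.00061997, -0.01722529]), 'width': 0.08717159181166054} 0.0187
```

View pics/top0.png

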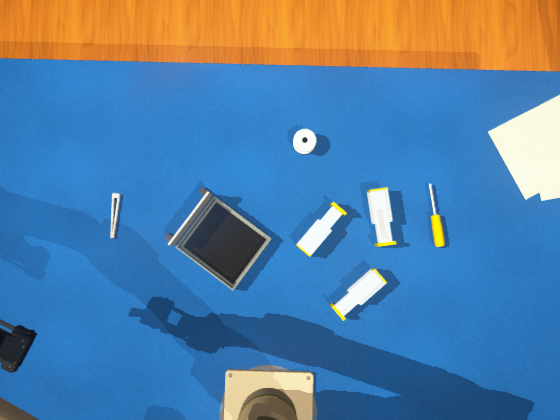

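View pics/side0.png

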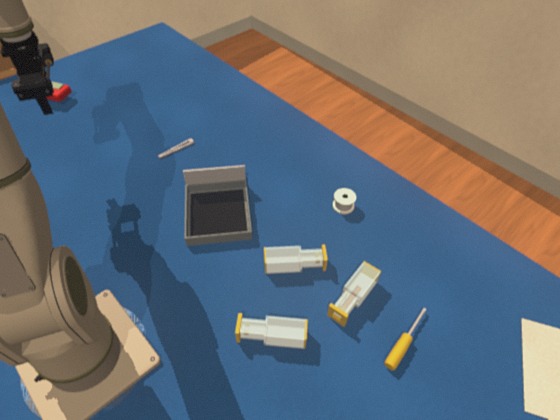

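```bash
cat > h.py <<'E'
import numpy as np,cv2
from bench import r
def ray(n,uv,z):
    m=r.camera_model(n);K=np.array(m["K"]);T=np.array(m["extrinsics"])
    uv=np.atleast_2d(uv).astype(float)
    d=np.c_[uv,np.ones(len(uv))]@np.linalg.inv(K).T@T[:3,:3].T
    o=T[:3,3]; return o+d*((z-o[2])/d[:,2])[:,None]
def proj(n,P):
    m=r.camera_model(n);K=np.array(m["K"]);T=np.linalg.inv(np.array(m["extrinsics"]))
    P=np.atleast_2d(P);c=P@T[:3,:3].T+T[:3,3];q=c@K.T
    return q[:,:2]/q[:,2:]
E
python3 - <<'E'
from h import *
a=cv2.imread("pics/top0.png");b=cv2.imread("pics/side0.png")
x=cv2.resize(a[175:265,285:405],None,fx=4,fy=4,interpolation=cv2.INTER_CUBIC)
y=cv2.resize(b[225:345,230:390],None,fx=4,fy=4,interpolation=cv2.INTER_CUBIC)
w=cv2.resize(a[180:300,160:280],None,fx=4,fy=4,interpolation=cv2.INTER_CUBIC)
cv2.imwrite("pics/z1.png",x);cv2.imwrite("pics/z2.png",y);cv2.imwrite("pics/z3.png",w)
for n,im in(("top",a),("side",b)):
    h=cv2.cvtColor(im,cv2.COLOR_BGR2HSV)
    m=cv2.inRange(h,(18,120,120),(35,255,255))
    k,l,s,c=cv2.connectedComponentsWithStats(m)
    for i in range(1,k):
        if s[i,4]>15: print(n,s[i].tolist(),c[i].round(1),ray(n,c[i],.046 if n=="top" else .023).round(3))
E
```

```text
top [367, 188, 20, 5, 31] [376.3 189.3] [[ 0.599 -0.269  0.046]]
top [330, 202, 16, 13, 62] [338.1 208. ] [[ 0.547 -0.169  0.046]]
top [431, 215, 14, 32, 308] [437.2 230.6] [[ 0.494 -0.428  0.046]]
top [375, 241, 21, 6, 67] [385.3 243.4] [[ 0.458 -0.294  0.046]]
top [296, 245, 15, 11, 28] [302.8 250. ] [[ 0.435 -0.079  0.046]]
top [372, 269, 15, 14, 30] [379.4 275.1] [[ 0.375 -0.279  0.046]]
top [330, 304, 15, 17, 63] [337.5 311.6] [[ 0.279 -0.172  0.046]]
side [322, 245, 5, 25, 77] [324.2 256.5] [[ 0.55  -0.171  0.023]]
side [264, 248, 2, 17, 26] [264.6 255. ] [[ 0.444 -0.069  0.023]]
side [364, 262, 16, 10, 23] [371.7 266.3] [[ 0.614 -0.268  0.023]]
side [328, 303, 20, 23, 223] [337.3 314.2] [[ 0.459 -0.298  0.023]]
side [235, 314, 7, 28, 103] [238.1 327.1] [[ 0.276 -0.173  0.023]]
side [304, 320, 3, 28, 46] [305.3 333.6] [[ 0.374 -0.282  0.023]]
side [385, 333, 27, 37, 470] [398.1 351.1] [[ 0.491 -0.441  0.023]]
```

View pics/z1.png

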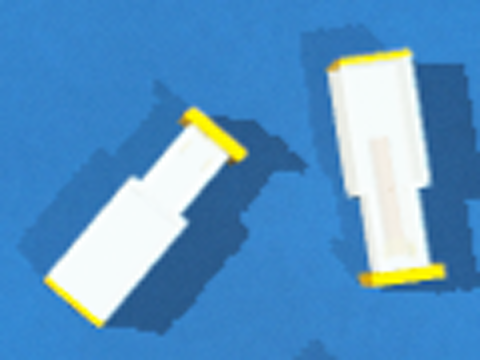

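View pics/z2.png

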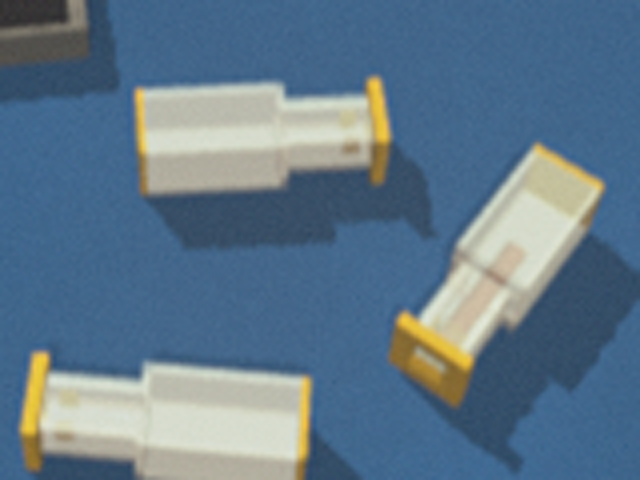

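View pics/z3.png

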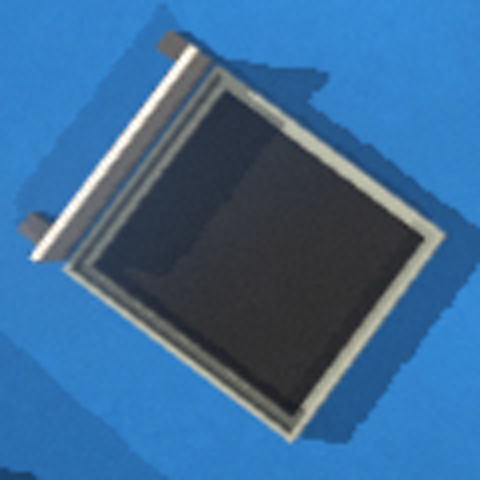

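```bash
python3 - <<'E'
from h import *
f=lambda p,o,z: ray("top",np.array(p)/4+np.array(o)-.375,z)
B=f([(333,62),(411,49),(363,277),(445,265),(361,195),(430,186)],(285,175),.046);print(B.round(4))
b=B[:2].mean(0);m=B[2:4].mean(0);u=b-m;print("tube",m,b,np.linalg.norm(u),np.degrees(np.arctan2(u[1],u[0])))
T=f([(218,70),(70,268),(292,440),(445,235)],(160,180),.032);print(T.round(4))
c=T.mean(0);sx=(T[0]+T[1]-T[2]-T[3])/2;print("tray",c,np.linalg.norm(sx),np.degrees(np.arctan2(sx[1],sx[0])),np.linalg.norm(T[0]-T[1]))
P=f([(194,47),(38,258)],(160,180),.075);print(P,P.mean(0),np.linalg.norm(P[0]-P[1]));e=P[0]-P[1];print(np.degrees(np.arctan2(e[1],e[0])))
sx/=np.linalg.norm(sx);print("plate-tray along sx",(P.mean(0)-c)[:2]@sx[:2])
E
```

```text
[[ 0.5959 -0.2467  0.046 ]
 [ 0.6058 -0.2977  0.046 ]
 [ 0.4557 -0.2678  0.046 ]
 [ 0.4649 -0.321   0.046 ]
 [ 0.509  -0.266   0.046 ]
 [ 0.5161 -0.3109  0.046 ]]
tube [ 0.46028731 -0.29443145  0.046     ] [ 0.60085625 -0.2722066   0.046     ] 0.14231503885256414 8.98446007723146
[[0.5684 0.1587 0.032 ]
 [0.4346 0.2518 0.032 ]
 [0.3262 0.1014 0.032 ]
 [0.4629 0.0048 0.032 ]]
tray [0.44803026 0.12918848 0.032     ] 0.1860103307119224 54.90112953561182 0.16300076834780952
[[0.57880254 0.16853687 0.075     ]
 [0.44109426 0.26308121 0.075     ]] [0.5099484  0.21580904 0.075     ] 0.16703952509461276
-34.47174763049618
plate-tray along sx 0.10647182825242123
```

```bash
cat >> h.py <<'E'
from scipy.spatial.transform import Rotation as R
def rot_flat(phi):  # tool down, tool x at world yaw phi (deg)
    c,s=np.cos(np.radians(phi)),np.sin(np.radians(phi))
    return R.from_matrix(np.array([[c,s,0],[s,-c,0],[0,0,-1]]))
def inc(p,Rt):
    s=r.read_state();q=R.from_quat(s["eef_rot"])
    t=np.degrees((q.inv()*Rt).as_rotvec());d=q.inv().apply(np.array(p)-s["ee_pos"])
    print("t",round(s["time"],2),"pos",s["ee_pos"].round(4),"w",round(s["width"],4),"F",s["ft_force"].round(1),"turn",t.round(2),"shift",d.round(4))
E
python3 -c "
from h import *
inc((.5585,-.279,.16),rot_flat(-80))"
```

```text
t 0.1 pos [0.2569 0.5694 0.2218] w 0.0872 F [-0.1 -0.2  0.7] turn [9.0000e-02 3.0000e-02 1.4572e+02] shift [-0.6492  0.6238  0.0627]
```

Request:
carry_out:
  increments: "0 0 9.7 -0.043 0.041 0 0.087; 0 0 19.4 -0.086 0.082 0 0.087; 0 0 29.1 -0.13 0.124 0 0.087; 0 0 38.8 -0.173 0.166 0 0.087; 0 0 48.6 -0.216 0.208 0 0.087"

```text
time: 0.72
ee_pos: [0.3579, 0.2849, 0.2219]
eef_rot: [0.989, 0.146, -0.0, 0.001]
ft_force: [1.2, 0.3, 0.0]
width: 0.0871
```

```bash
python3 -c "
from h import *
inc((.5585,-.279,.16),rot_flat(-80))"
```

```text
t 0.72 pos [0.3579 0.2849 0.2219] w 0.0871 F [1.2 0.3 0. ] turn [ 8.00e-02 -0.00e+00  9.68e+01] shift [0.0291 0.5978 0.0624]
```

Request:
carry_out:
  increments: "0 0 9.7 0.003 0.06 0 0.087; 0 0 19.4 0.006 0.12 0 0.087; 0 0 29.1 0.009 0.18 0 0.087; 0 0 38.8 0.012 0.24 0 0.087; 0 0 48.5 0.015 0.3 0 0.087"

```text
time: 1.35
ee_pos: [0.4592, 0.0001, 0.2222]
eef_rot: [0.961, -0.276, -0.0, 0.0]
ft_force: [0.3, 1.5, 0.6]
width: 0.0869
```

```bash
python3 -c "
from h import *
inc((.5585,-.279,.10),rot_flat(-80))"
```

```text
t 1.35 pos [4.592e-01 1.000e-04 2.222e-01] w 0.0869 F [0.3 1.5 0.6] turn [ 5.000e-02 -2.000e-02  4.799e+01] shift [0.2322 0.1839 0.1224]
```

Request:
carry_out:
  increments: "0 0 9.6 0.046 0.037 0 0.087; 0 0 19.2 0.093 0.074 0.01 0.087; 0 0 28.8 0.139 0.11 0.04 0.087; 0 0 38.4 0.186 0.147 0.075 0.087; 0 0 48 0.232 0.184 0.1 0.087"

```text
time: 1.98
ee_pos: [0.5553, -0.27, 0.1255]
eef_rot: [0.765, -0.644, -0.0, 0.0]
ft_force: [1.6, 0.9, 0.5]
width: 0.0869
```

```bash
python3 - <<'E'
from h import *
inc((.5585,-.279,.008),rot_flat(-80))
p,d=r.camera("top");q,d=r.camera("side")
cv2.imwrite("pics/p1.png",np.hstack([cv2.resize(p[150:290,310:450],None,fx=2.8,fy=2.8),cv2.resize(q[225:365,280:420],None,fx=2.8,fy=2.8)]))
E
```

```text
t 1.98 pos [ 0.5553 -0.27    0.1255] w 0.0869 F [1.6 0.9 0.5] turn [ 0.06 -0.01 -0.25] shift [ 0.0094 -0.0018  0.1175]
```

View pics/p1.png

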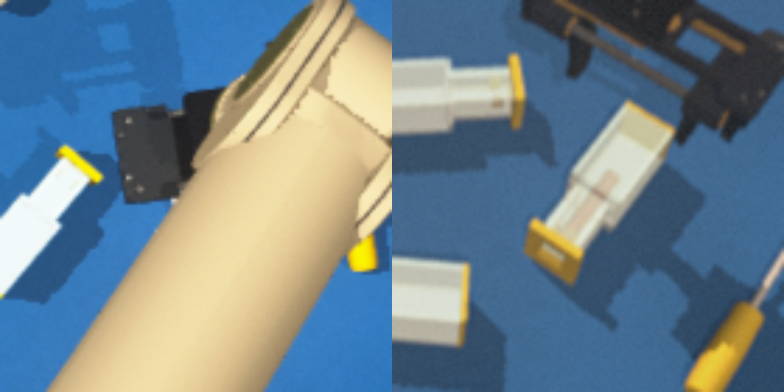

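Request:
carry_out:
  increments: "0 0 0 0.009 -0.002 0.03 0.087; 0 0 0 0.009 -0.002 0.06 0.087; 0 0 0 0.009 -0.002 0.09 0.087; 0 0 0 0.009 -0.002 0.11 0.087; 0 0 0 0.009 -0.002 0.117 0.087"

```text
time: 2.7
ee_pos: [0.554, -0.283, 0.0041]
eef_rot: [0.763, -0.647, -0.003, 0.005]
ft_force: [-0.0, -0.2, -0.2]
width: 0.0867
```

```bash
python3 - <<'E'
from h import *
inc((.5585,-.279,.008),rot_flat(-80))
q,d=r.camera("side")
cv2.imwrite("pics/p2.png",cv2.resize(q[200:350,270:430],None,fx=4,fy=4))
E
```

```text
t 2.7 pos [ 0.554  -0.283   0.0041] w 0.0867 F [-0.  -0.2 -0.2] turn [ 0.61 -0.1  -0.59] shift [-0.0032 -0.005  -0.0039]
```

View pics/p2.png

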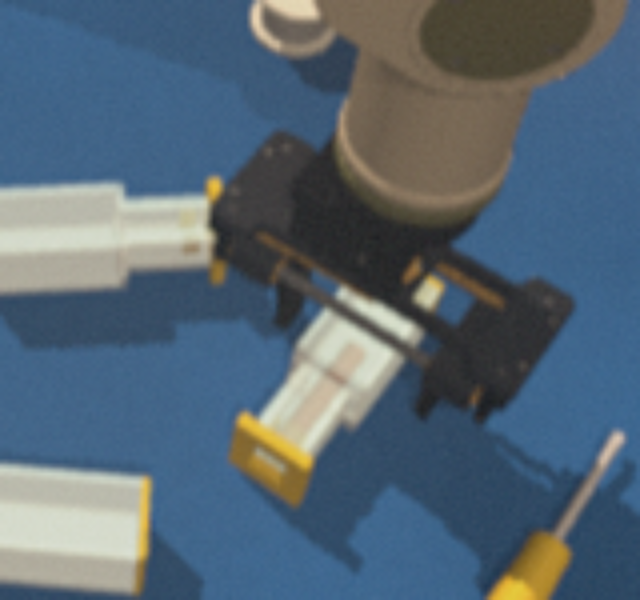

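Request:
carry_out:
  increments: "0.5 0 0 -0.003 0 -0.004 0.087; 0.5 0 0 -0.003 0 -0.004 0.03; 0.5 0 0 -0.003 0 -0.004 0.03; 0.5 0 0 -0.003 0 -0.004 0.03; 0.5 0 0 -0.003 0 -0.004 0.03"
  squeeze: 50

```text
time: 3.38
ee_pos: [0.5536, -0.2802, 0.0081]
eef_rot: [0.763, -0.647, 0.0, 0.001]
ft_force: [-0.1, 0.3, -0.7]
width: 0.0549
```

```bash
python3 - <<'E'
from h import *
inc((.5585,-.279,.008),rot_flat(-80))
E
```

```text
t 3.38 pos [ 0.5536 -0.2802  0.0081] w 0.0549 F [-0.1  0.3 -0.7] turn [ 0.11 -0.12 -0.6 ] shift [-0.0004 -0.005   0.0001]
```

Request:
carry_out:
  increments: "0 0 0 0 0 0 0.03; 0 0 0 0 0 0 0.03; 0 0 0 0 0 0 0.03; 0 0 0 0 0 -0.02 0.03; 0 0 0 0 0 -0.05 0.03"

```text
time: 4.0
ee_pos: [0.5531, -0.2798, 0.0589]
eef_rot: [0.763, -0.647, -0.001, 0.002]
ft_force: [0.2, 0.0, -2.4]
width: 0.0453
```

```bash
python3 - <<'E'
from h import *
inc((.5585,-.279,.008),rot_flat(-80))
q,d=r.camera("side")
cv2.imwrite("pics/p3.png",cv2.resize(q[200:350,270:430],None,fx=4,fy=4))
E
```

```text
t 4.0 pos [ 0.5531 -0.2798  0.0589] w 0.0453 F [ 0.2  0.  -2.4] turn [ 0.19 -0.07 -0.6 ] shift [ 0.0001 -0.0056  0.0508]
```

View pics/p3.png

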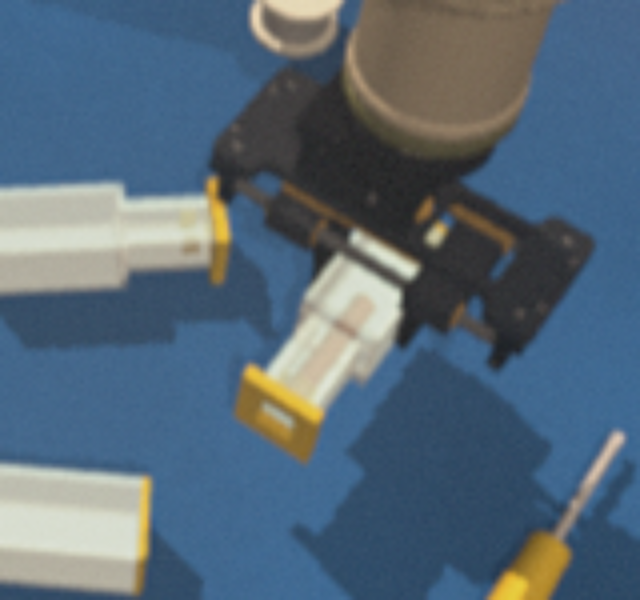

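```bash
python3 - <<'E'
from h import *
s=r.read_state();q=R.from_quat(s["eef_rot"])
m=ray("side",(278/4+270-.375,415/4+200-.375),s["ee_pos"][2]+.015)[0]
print(m,q.inv().apply(m-s["ee_pos"]))
inc((.45,-.1,.25),rot_flat(-60))
E
```

```text
[ 0.454733   -0.29810632  0.07857937] [ 0.00031211  0.10188691 -0.01521124]
t 4.05 pos [ 0.5553 -0.2813  0.0636] w 0.0456 F [ 1.1 -1.9  0.5] turn [ -0.07  -0.26 -20.63] shift [-0.1952  0.074  -0.1874]
```

```bash
cat >> h.py <<'E'
YAW=np.radians(55.2);SX=np.array([np.cos(YAW),np.sin(YAW),0]);SY=np.array([-SX[1],SX[0],0]);Z=np.array([0,0,1.])
PT=np.array([.510,.216,.075])
def tap(t,off,lat=0,my=.100,mz=-.015,ee=.018):
    t=np.radians(t);u=np.cos(t)*SX+np.sin(t)*Z;e=np.sin(t)*SX-np.cos(t)*Z
    M=PT+.003*SX-ee*e+off*u+lat*SY
    return M+my*u-mz*e, R.from_matrix(np.c_[-SY,-u,e])
E
python3 - <<'E'
from h import *
p,Q=tap(50,.06);print(p)
inc(p,Q)
inc((.5,0,.28),rot_flat(-45))
E
```

```text
[0.56909618 0.30102826 0.19949547]
t 4.05 pos [ 0.5553 -0.2813  0.0636] w 0.0456 F [ 1.1 -1.9  0.5] turn [ 47.22 -20.23 -42.7 ] shift [-0.5717 -0.1087 -0.1381]
t 4.05 pos [ 0.5553 -0.2813  0.0636] w 0.0456 F [ 1.1 -1.9  0.5] turn [ -0.04  -0.27 -35.63] shift [-0.2856  0.0083 -0.2176]
```

Request:
carry_out:
  increments: "0 0 0 -0.01 0 -0.06 0.03; 0 0 -9 -0.04 0 -0.11 0.03; 0 0 -18 -0.085 0.002 -0.15 0.03; 0 0 -27 -0.135 0.004 -0.185 0.03; 0 0 -35.5 -0.19 0.006 -0.205 0.03"

```text
time: 4.68
ee_pos: [0.5175, -0.0933, 0.2703]
eef_rot: [0.924, -0.382, 0.003, 0.0]
ft_force: [1.5, 0.7, -2.6]
width: 0.0454
```

```bash
python3 - <<'E'
from h import *
p,Q=tap(50,.06)
inc(p+[0,0,.06],Q)
E
```

```text
t 4.67 pos [ 0.5175 -0.0933  0.2703] w 0.0454 F [ 1.5  0.7 -2.6] turn [49.8  -4.77 -9.32] shift [-0.2421 -0.3156  0.0098]
```

Request:
carry_out:
  increments: "7 -0.7 -1.3 -0.034 -0.044 0 0.03; 14 -1.3 -2.6 -0.068 -0.089 0 0.03; 21 -2 -4 -0.102 -0.133 0 0.03; 28 -2.7 -5.3 -0.136 -0.178 0 0.03; 35 -3.4 -6.6 -0.17 -0.222 0.005 0.03"

```text
time: 5.3
ee_pos: [0.5542, 0.185, 0.266]
eef_rot: [0.901, -0.31, 0.092, -0.291]
ft_force: [-0.5, 0.6, -3.1]
width: 0.0456
```

```bash
python3 - <<'E'
from h import *
p,Q=tap(50,.06)
inc(p+[0,0,.03],Q); print(r.read_state()["joint_positions"].round(2))
E
```

```text
t 5.3 pos [0.5542 0.185  0.266 ] w 0.0456 F [-0.5  0.6 -3.1] turn [14.49 -1.38 -2.72] shift [-0.0586 -0.0604  0.089 ]
[-0.71 -0.13  0.52  1.99 -0.47  0.85 -0.6 ]
```

Request:
carry_out:
  increments: "4 -0.4 -0.7 -0.015 -0.015 0.02 0.03; 8 -0.8 -1.5 -0.03 -0.03 0.045 0.03; 12 -1.2 -2.2 -0.045 -0.045 0.068 0.03; 14.5 -1.4 -2.7 -0.058 -0.06 0.089 0.03; 14.5 -1.4 -2.7 -0.058 -0.06 0.089 0.03"

```text
time: 5.92
ee_pos: [0.5678, 0.3016, 0.228]
eef_rot: [0.865, -0.27, 0.125, -0.403]
ft_force: [-0.1, -1.1, -3.2]
width: 0.0457
```

```bash
python3 - <<'E'
from h import *
p,Q=tap(50,.03)
inc(p,Q); print(r.read_state()["joint_positions"].round(2))
p,d=r.camera("top");q,d=r.camera("side")
cv2.imwrite("pics/p4.png",np.hstack([cv2.resize(p[150:290,150:290],None,fx=2.8,fy=2.8),cv2.resize(q[110:250,150:290],None,fx=2.8,fy=2.8)]))
E
```

```text
t 5.92 pos [0.5678 0.3016 0.228 ] w 0.0457 F [-0.1 -1.1 -3.2] turn [0.08 0.2  0.02] shift [0.0014 0.0516 0.0186]
[-0.86 -0.03  0.56  2.14 -1.07  0.56 -0.09]
```

View pics/p4.png

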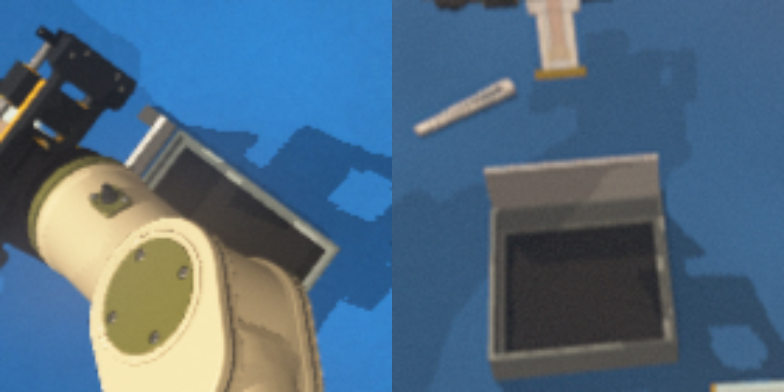

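Request:
carry_out:
  increments: "0 0 0 0.001 0.012 0.004 0.03; 0 0 0 0.001 0.025 0.009 0.03; 0 0 0 0.001 0.038 0.014 0.03; 0 0 0 0.001 0.051 0.019 0.03; 0 0 0 0.001 0.051 0.019 0.03"

```text
time: 6.65
ee_pos: [0.5591, 0.2819, 0.1817]
eef_rot: [0.865, -0.272, 0.126, -0.401]
ft_force: [0.7, -1.4, -2.6]
width: 0.0457
```

```bash
python3 - <<'E'
from h import *
p,Q=tap(50,.0)
inc(p,Q); print(r.read_state()["joint_positions"].round(2))
q,d=r.camera("side")
cv2.imwrite("pics/p5.png",cv2.resize(q[100:240,160:300],None,fx=4,fy=4))
s=r.read_state();Q=R.from_quat(s["eef_rot"])
M=s["ee_pos"]+Q.apply([[0,.1,-.015],[0,.1,.003],[0,.1,.008],[.023,.1,.008],[-.023,.1,.008]]);print(M.round(4), ((proj("side",M)-[160,100])*4).round(0),((proj("side",PT)-[160,100])*4).round(0))
E
```

```text
t 6.65 pos [0.5591 0.2819 0.1817] w 0.0457 F [ 0.7 -1.4 -2.6] turn [ 0.26 -0.09 -0.11] shift [-0.0026  0.0326  0.0051]
[-1.    0.01  0.75  2.21 -1.26  0.56  0.15]
[[0.5157 0.22   0.1155]
 [0.5236 0.2312 0.1039]
 [0.5258 0.2344 0.1006]
 [0.5446 0.2212 0.1006]
 [0.5069 0.2475 0.1006]] [[213. 220.]
 [214. 220.]
 [215. 220.]
 [248. 217.]
 [181. 222.]] [[216. 271.]]
```

View pics/p5.png

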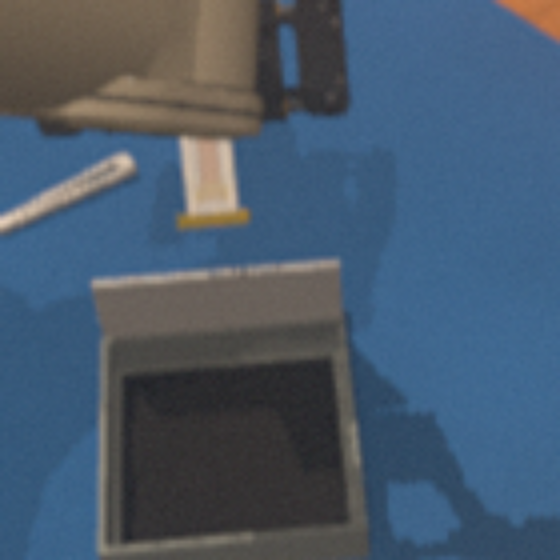

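```bash
cat >> h.py <<'E'
def tap2(t,off,yaw,lat=0,my=.100,mz=-.015,ee=.018):
    t=np.radians(t);a=np.radians(yaw);hx=np.array([np.cos(a),np.sin(a),0]);hy=np.array([-hx[1],hx[0],0])
    u=np.cos(t)*hx+np.sin(t)*Z;e=np.sin(t)*hx-np.cos(t)*Z
    M=PT+.003*SX-ee*e+off*u+lat*SY
    return M+my*u-mz*e, R.from_matrix(np.c_[-hy,-u,e])
E
python3 - <<'E'
from h import *
p,Q=tap2(46,.04,42,.005);print(p)
inc(p,Q)
E
```

```text
[0.57827512 0.28494742 0.17779155]
t 6.7 pos [0.5593 0.2823 0.1821] w 0.0458 F [ 0.4 -1.7 -2.5] turn [-3.76  9.71  8.76] shift [ 0.0141 -0.0051  0.0128]
```

Request:
carry_out:
  increments: "0 0 0 0 -0.03 -0.01 0.03; -1 3 3 0.005 -0.04 0 0.03; -2 5 5 0.01 -0.04 0.005 0.03; -3 8 7 0.014 -0.03 0.01 0.03; -3.8 9.7 8.8 0.014 -0.02 0.013 0.03"

```text
time: 7.32
ee_pos: [0.5844, 0.2926, 0.1901]
eef_rot: [0.84, -0.376, 0.159, -0.357]
ft_force: [0.1, 0.1, -3.9]
width: 0.0458
```

```bash
python3 - <<'E'
from h import *
p,Q=tap2(46,.03,42,.005);print(p)
inc(p,Q); print(r.read_state()["joint_positions"].round(2))
E
```

```text
[0.5731128  0.28029925 0.17059815]
t 7.33 pos [0.5844 0.2926 0.1901] w 0.0458 F [ 0.1  0.1 -3.9] turn [-0.04 -0.07 -0.13] shift [0.0016 0.0256 0.0016]
[-1.05 -0.02  0.64  2.18 -0.83  0.3  -0.53]
```

Request:
carry_out:
  increments: "0 0 0 0.002 0.005 0 0.03; 0 0 0 0.002 0.011 0 0.03; 0 0 0 0.002 0.017 0 0.03; 0 0 0 0.002 0.022 0.001 0.03; 0 0 0 0.002 0.026 0.002 0.03"

```text
time: 7.95
ee_pos: [0.5732, 0.2799, 0.1697]
eef_rot: [0.84, -0.376, 0.159, -0.357]
ft_force: [1.0, 0.5, -2.6]
width: 0.0455
```

```bash
python3 - <<'E'
from h import *
p,Q=tap2(46,0,42,.005);print(p)
inc(p,Q); print(r.read_state()["joint_positions"].round(2))
q,d=r.camera("side")
cv2.imwrite("pics/p6.png",cv2.resize(q[100:240,160:300],None,fx=4,fy=4))
s=r.read_state();Q=R.from_quat(s["eef_rot"])
M=s["ee_pos"]+Q.apply([[0,.1,-.015],[0,.1,.003],[0,.1,.008],[.023,.1,.008],[-.023,.1,.008]]);print(M.round(4), ((proj("side",M)-[160,100])*4).round(0),((proj("side",PT)-[160,100])*4).round(0))
E
```

```text
[0.55762585 0.26635474 0.14901796]
t 7.95 pos [0.5732 0.2799 0.1697] w 0.0455 F [ 1.   0.5 -2.6] turn [-0.04 -0.07 -0.13] shift [-0.0003  0.0292 -0.0005]
[-1.06 -0.02  0.67  2.23 -0.98  0.28 -0.36]
[[0.5131 0.2262 0.1077]
 [0.5227 0.2349 0.0952]
 [0.5254 0.2373 0.0917]
 [0.5407 0.2201 0.0917]
 [0.51   0.2544 0.0917]] [[206. 226.]
 [212. 227.]
 [213. 228.]
 [246. 230.]
 [180. 225.]] [[216. 271.]]
```

View pics/p6.png

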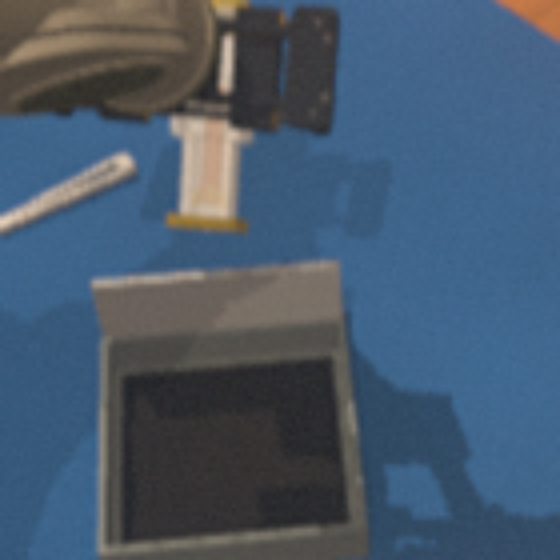

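Request:
carry_out:
  increments: "0 0 0 0 0.006 0 0.03; 0 0 0 0 0.031 0 0.03; 0 0 0 0 0.031 0 0.03; 0 0 0 0 0.005 0 0.03; 0 0 0 0 0.005 0 0.03"
  squeeze: 60

```text
time: 8.62
ee_pos: [0.5714, 0.2783, 0.1672]
eef_rot: [0.84, -0.375, 0.16, -0.358]
ft_force: [0.4, 0.0, -2.6]
width: 0.0459
```

```bash
cat > chk.py <<'E'
from h import *
import sys
p,Q=tap2(46,0,42,.005)
inc(p,Q); print(r.read_state()["joint_positions"].round(2))
q,d=r.camera("side")
cv2.imwrite(sys.argv[1],cv2.resize(q[100:240,160:300],None,fx=4,fy=4))
s=r.read_state();Q=R.from_quat(s["eef_rot"])
M=s["ee_pos"]+Q.apply([[0,.1,-.015],[0,.1,.008],[.023,.1,.008],[-.023,.1,.008]]);print(((proj("side",M)-[160,100])*4).round(0).tolist())
E
python3 chk.py pics/p7.png
```

```text
t 8.62 pos [0.5714 0.2783 0.1672] w 0.0459 F [ 0.4  0.  -2.6] turn [-0.15 -0.07 -0.04] shift [-0.0003  0.0258 -0.0006]
[-1.06 -0.03  0.67  2.24 -1.01  0.28 -0.33]
[[206.0, 233.0], [213.0, 234.0], [246.0, 237.0], [180.0, 232.0]]
```

View pics/p7.png

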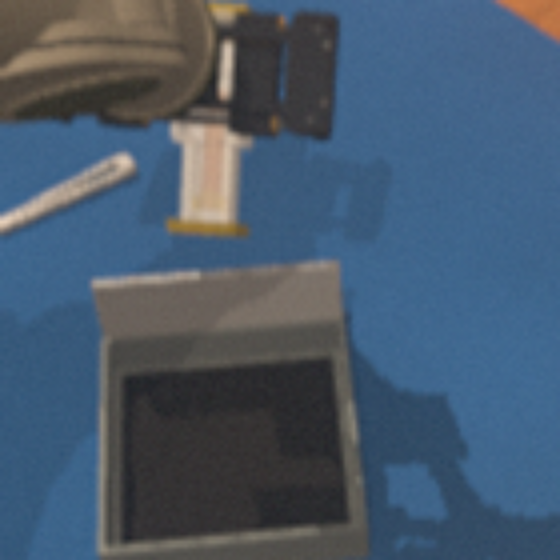

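Request:
carry_out:
  increments: "0 0 0 0 0.004 0 0.03; 0 0 0 0 0.03 0 0.03; 0 0 0 0 0.004 0 0.03; 0 0 0 0 0.004 0 0.03; 0 0 0 0 0.031 0 0.03"

```text
time: 9.3
ee_pos: [0.5578, 0.2668, 0.1495]
eef_rot: [0.839, -0.373, 0.161, -0.362]
ft_force: [19.9, 36.9, 64.3]
width: 0.0458
```

```bash
python3 chk.py pics/p8.png
```

```text
t 9.3 pos [0.5578 0.2668 0.1495] w 0.0458 F [19.9 36.9 64.3] turn [-0.69  0.01  0.07] shift [0.0002 0.0007 0.    ]
[-1.07 -0.04  0.71  2.3  -1.21  0.26 -0.1 ]
[[204.0, 267.0], [211.0, 267.0], [244.0, 269.0], [178.0, 265.0]]
```

View pics/p8.png

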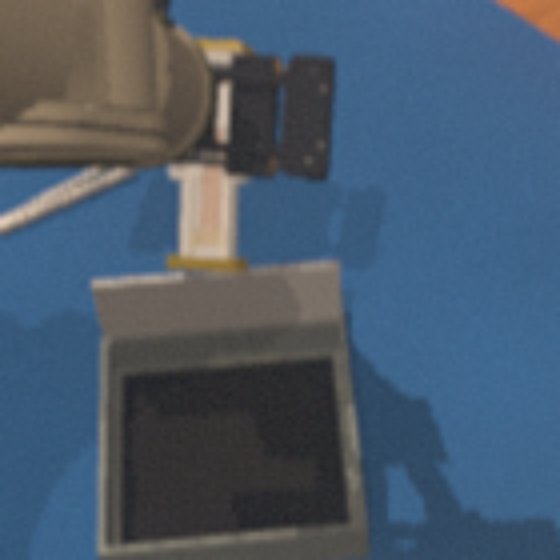

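Request:
carry_out:
  increments: "0 0 0 0 -0.025 0 0.03; 0 0 0 0 0 0 0.03; 0 0 0 0 -0.025 0 0.03; 0 0 0 0 0 0 0.03; 0 0 0 0 -0.025 0 0.03"

```text
time: 9.98
ee_pos: [0.5681, 0.2765, 0.1647]
eef_rot: [0.839, -0.373, 0.161, -0.362]
ft_force: [0.3, -0.1, -2.4]
width: 0.0458
```

```bash
python3 chk.py pics/p9.png
```

```text
t 9.97 pos [0.5681 0.2765 0.1647] w 0.0458 F [ 0.3 -0.1 -2.4] turn [-0.63  0.06  0.08] shift [0.0005 0.0214 0.0002]
[-1.08 -0.03  0.7   2.25 -1.07  0.27 -0.26]
[[205.0, 229.0], [213.0, 230.0], [246.0, 232.0], [180.0, 227.0]]
```

View pics/p9.png

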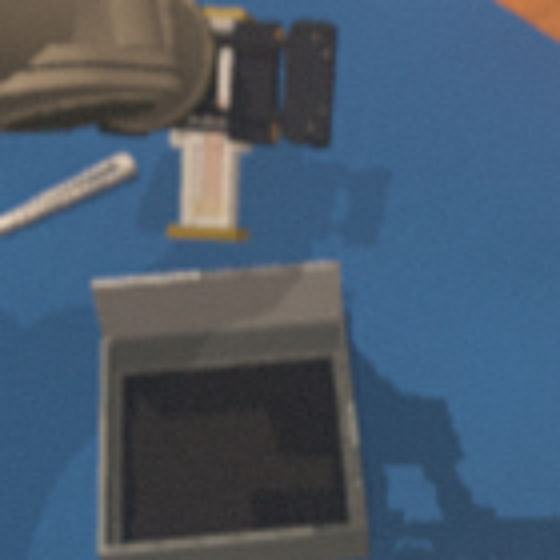

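```bash
python3 - <<'E'
import cv2,numpy as np
a=[]
for n in(6,7,8,9):
    im=cv2.imread(f"pics/p{n}.png");h=cv2.cvtColor(im,cv2.COLOR_BGR2HSV)
    m=cv2.inRange(h[:, 165:255],(15,130,90),(35,255,255))
    ys=np.where(m.sum(1)>255*40)[0];ys=ys[ys>150];y=ys.min()
    a.append(cv2.resize(im[y-90:y+20,160:260],None,fx=2,fy=4)); print(n,y,ys.max())
cv2.imwrite("pics/c.png",np.hstack(a))
E
```

```text
6 220 226
7 225 230
8 261 266
9 230 234
```

View pics/c.png

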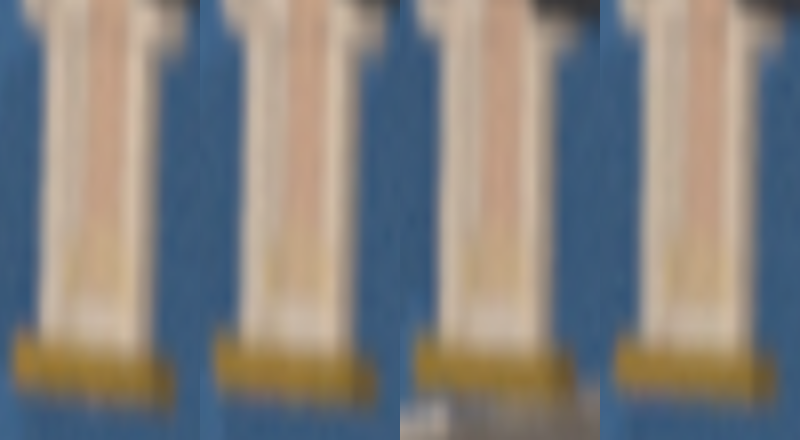

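Request:
carry_out:
  increments: "0 0 0 0 -0.01 0 0.03; 0 0 0 0 0.021 0 0.03; 0 0 0 0 -0.01 0 0.03; 0 0 0 0 0.021 0 0.03; 0 0 0 0 -0.005 0 0.03"

```text
time: 10.65
ee_pos: [0.5697, 0.2782, 0.1669]
eef_rot: [0.84, -0.373, 0.16, -0.36]
ft_force: [-0.1, 0.3, -2.5]
width: 0.0456
```

```bash
python3 chk.py pics/p10.png; cat > cmp.py <<'E'
import cv2,numpy as np,sys
a=[]
for n in sys.argv[1:]:
    im=cv2.imread(f"pics/p{n}.png");h=cv2.cvtColor(im,cv2.COLOR_BGR2HSV)
    m=cv2.inRange(h[:, 165:255],(15,130,90),(35,255,255))
    ys=np.where(m.sum(1)>255*40)[0];ys=ys[ys>150];y=ys.min()
    a.append(cv2.resize(im[y-90:y+20,160:260],None,fx=2,fy=4)); print(n,y,ys.max())
cv2.imwrite("pics/c%s.png"%n,np.hstack(a))
E
python3 cmp.py 6 9 10
```

```text
t 10.65 pos [0.5697 0.2782 0.1669] w 0.0456 F [-0.1  0.3 -2.5] turn [-0.46  0.07  0.12] shift [0.0007 0.0246 0.    ]
[-1.08 -0.03  0.69  2.25 -1.03  0.28 -0.29]
[[206.0, 221.0], [213.0, 222.0], [246.0, 225.0], [180.0, 220.0]]
6 220 226
9 230 234
10 225 230
```

View pics/c10.png

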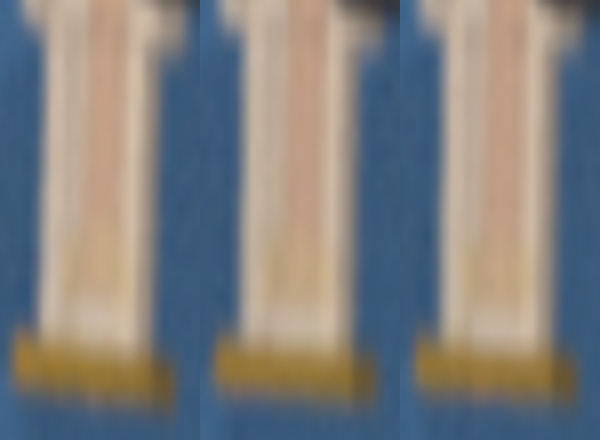

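Request:
carry_out:
  increments: "0 0 0 0 -0.014 0 0.03; 0 0 0 0 0.023 0 0.03; 0 0 0 0 -0.014 0 0.03; 0 0 0 0 0.023 0 0.03; 0 0 0 0 -0.005 0 0.03"

```text
time: 11.32
ee_pos: [0.5714, 0.2804, 0.1694]
eef_rot: [0.841, -0.372, 0.16, -0.36]
ft_force: [0.8, 0.6, -2.7]
width: 0.0456
```

```bash
python3 chk.py pics/p11.png; python3 cmp.py 6 10 11
```

```text
t 11.32 pos [0.5714 0.2804 0.1694] w 0.0456 F [ 0.8  0.6 -2.7] turn [-0.35  0.11  0.28] shift [ 0.0011  0.0284 -0.0002]
[-1.07 -0.03  0.68  2.24 -1.01  0.28 -0.32]
[[206.0, 214.0], [213.0, 215.0], [246.0, 217.0], [180.0, 212.0]]
6 220 226
10 225 230
11 219 224
```

View pics/c11.png

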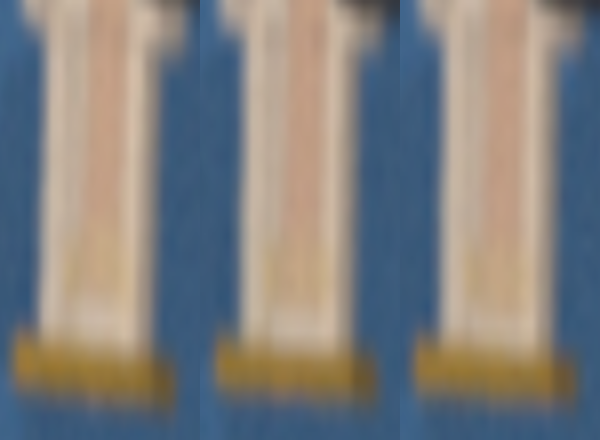

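Request:
carry_out:
  increments: "0 0 0 0 -0.01 0 0.03; 0 0 0 0 0.028 0 0.03; 0 0 0 0 -0.01 0 0.03; 0 0 0 0 -0.01 0 0.03; 0 0 0 0 0.028 0 0.03"

```text
time: 12.0
ee_pos: [0.5635, 0.2712, 0.1577]
eef_rot: [0.838, -0.373, 0.163, -0.364]
ft_force: [0.2, 0.1, -3.0]
width: 0.0457
```

```bash
python3 chk.py pics/p12.png; python3 cmp.py 6 11 12
```

```text
t 12.0 pos [0.5635 0.2712 0.1577] w 0.0457 F [ 0.2  0.1 -3. ] turn [-1.01 -0.09  0.04] shift [-0.0004  0.0115  0.0004]
[-1.08 -0.04  0.7   2.28 -1.16  0.26 -0.15]
[[204.0, 265.0], [211.0, 265.0], [244.0, 268.0], [179.0, 263.0]]
6 220 226
11 219 224
12 245 250
```

View pics/c12.png

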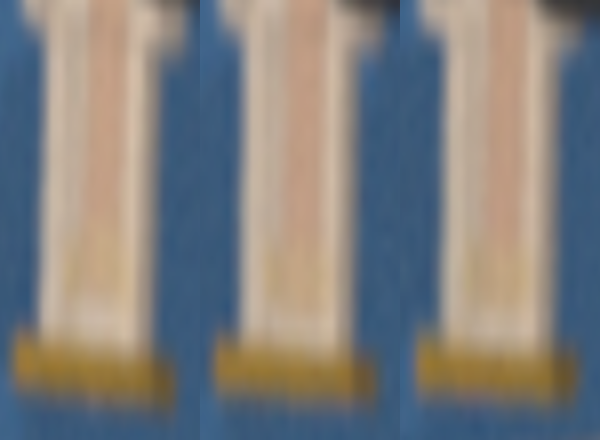

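```bash
python3 -c "
from h import *
p,Q=tap2(46,0,42,.005)
inc(p,Q)"
```

```text
t 12.05 pos [0.5589 0.2673 0.151 ] w 0.0456 F [-3.5 -5.  -8.8] turn [-0.57 -0.08  0.05] shift [-0.0002  0.0026  0.0002]
```

Request:
carry_out:
  increments: "0 0 0 0 -0.028 0 0.03; 0 0 0 0 0.003 0 0.03; 0 0 0 0 0.003 0 0.03; 0 0 0 0 -0.028 0 0.03; 0 0 0 0 -0.028 0 0.03"

```text
time: 12.68
ee_pos: [0.5743, 0.2807, 0.1728]
eef_rot: [0.839, -0.373, 0.162, -0.362]
ft_force: [-0.8, -0.1, -2.7]
width: 0.0455
```

```bash
python3 chk.py pics/p13.png; python3 cmp.py 6 12 13
```

```text
t 12.68 pos [0.5743 0.2807 0.1728] w 0.0455 F [-0.8 -0.1 -2.7] turn [-0.72 -0.11  0.1 ] shift [-0.0005  0.0324  0.0003]
[-1.07 -0.03  0.68  2.23 -1.01  0.28 -0.32]
[[206.0, 224.0], [214.0, 225.0], [247.0, 227.0], [181.0, 222.0]]
6 220 226
12 245 250
13 213 218
```

View pics/c13.png

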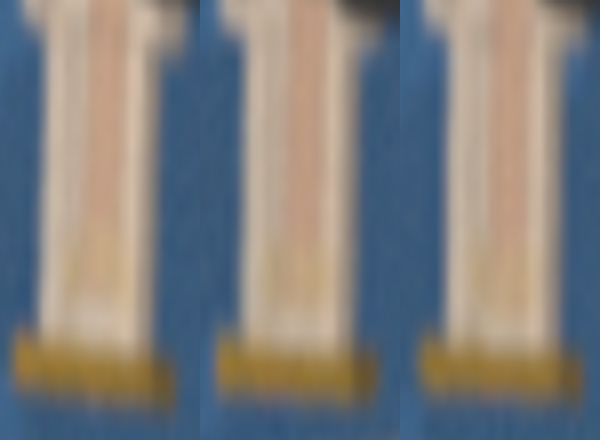

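Request:
carry_out:
  increments: "0 0 0 0 0.006 0 0.03; 0 0 0 0 0.033 0 0.03; 0 0 0 0 0.006 0 0.03; 0 0 0 0 0.006 0 0.03; 0 0 0 0 0.034 0 0.03"

```text
time: 13.35
ee_pos: [0.5568, 0.265, 0.148]
eef_rot: [0.839, -0.372, 0.163, -0.363]
ft_force: [16.7, 38.7, 68.0]
width: 0.0458
```

```bash
python3 chk.py pics/p14.png; python3 cmp.py 6 13 14
```

```text
t 13.35 pos [0.5568 0.265  0.148 ] w 0.0458 F [16.7 38.7 68. ] turn [-0.83 -0.09  0.17] shift [-0.0005 -0.0018  0.0004]
[-1.1  -0.04  0.73  2.3  -1.23  0.26 -0.07]
[[204.0, 272.0], [211.0, 272.0], [244.0, 274.0], [179.0, 269.0]]
6 220 226
13 213 218
14 261 267
```

View pics/c14.png

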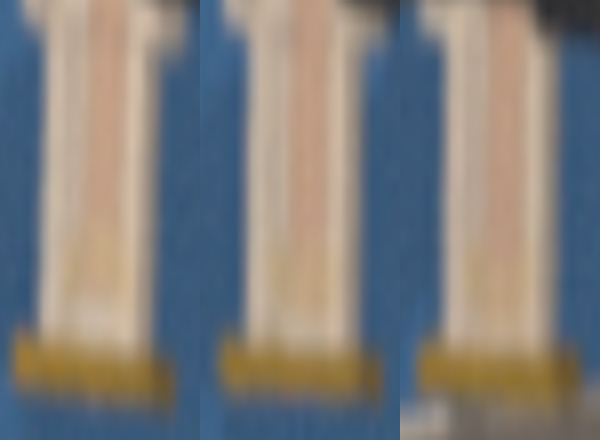

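```bash
python3 - <<'E'
from h import *
p,Q=tap2(45,.030,36,.0,my=.098)
inc(p,Q)
E
```

```text
t 13.4 pos [0.5564 0.265  0.1481] w 0.0454 F [ 2.6 10.2  4.4] turn [-1.98  4.27  4.34] shift [ 0.014  -0.0303  0.0039]
```

Request:
carry_out:
  increments: "0 0 0 0 -0.028 0 0.03; 0 0 0 0 0.001 0 0.03; 0 0 0 0 -0.027 0 0.03; -1 2 2 0.007 -0.03 0.002 0.03; -2 4.3 4.3 0.014 -0.03 0.004 0.03"

```text
time: 14.02
ee_pos: [0.5822, 0.2692, 0.1656]
eef_rot: [0.823, -0.42, 0.174, -0.34]
ft_force: [0.1, -1.0, -3.8]
width: 0.0457
```

```bash
sed -i 's/tap2(46,0,42,.005)/tap2(45,0,36,0,my=.098)/' chk.py; python3 chk.py pics/p15.png; python3 cmp.py 6 14 15
```

```text
t 14.03 pos [0.5822 0.2692 0.1656] w 0.0457 F [ 0.1 -1.  -3.8] turn [ 0.15 -0.08 -0.04] shift [-0.0004  0.0274 -0.0003]
[-1.06 -0.02  0.64  2.23 -0.69  0.21 -0.74]
[[213.0, 229.0], [223.0, 231.0], [255.0, 236.0], [191.0, 227.0]]
6 220 226
14 261 267
15 219 223
```

View pics/c15.png

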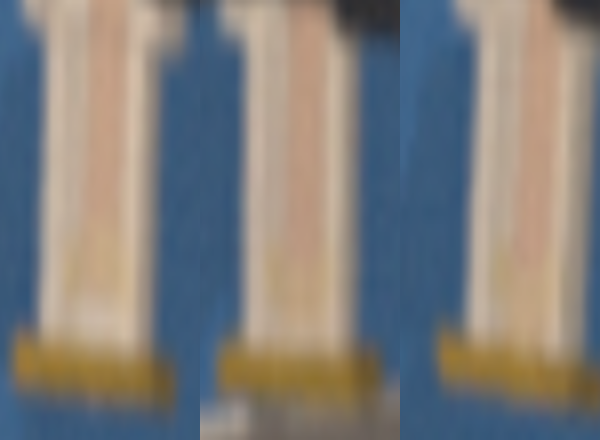

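Request:
carry_out:
  increments: "0 0 0 0 -0.001 0 0.03; 0 0 0 0 0.025 0 0.03; 0 0 0 0 -0.001 0 0.03; 0 0 0 0 -0.001 0 0.03; 0 0 0 0 0.026 0 0.03"

```text
time: 14.7
ee_pos: [0.568, 0.2585, 0.1478]
eef_rot: [0.822, -0.422, 0.174, -0.34]
ft_force: [-0.6, 0.7, -2.0]
width: 0.0453
```

```bash
python3 chk.py pics/p16.png; python3 cmp.py 6 15 16
```

```text
t 14.7 pos [0.568  0.2585 0.1478] w 0.0453 F [-0.6  0.7 -2. ] turn [ 0.07 -0.22 -0.27] shift [-0.0007  0.0023 -0.0004]
[-1.07 -0.04  0.66  2.28 -0.84  0.18 -0.58]
[[209.0, 269.0], [219.0, 270.0], [251.0, 275.0], [187.0, 265.0]]
6 220 226
15 219 223
16 255 262
```

View pics/c16.png

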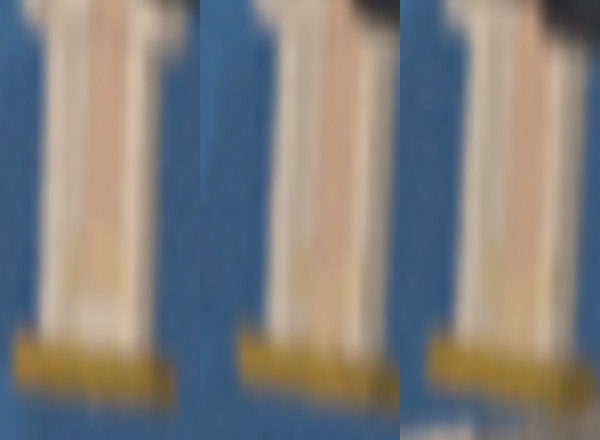

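View pics/p16.png

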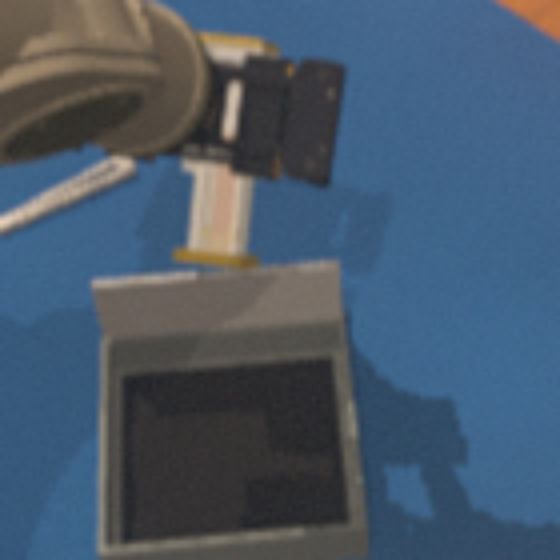

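Request:
carry_out:
  increments: "0 0 0 0 -0.023 0 0.03; 0 0 0 0 0.006 0 0.03; 0 0 0 0 -0.022 0 0.03; 0 0 0 0 -0.022 0 0.03; 0 0 0 0 0.006 0 0.03"

```text
time: 15.38
ee_pos: [0.5655, 0.2557, 0.1449]
eef_rot: [0.821, -0.421, 0.177, -0.342]
ft_force: [22.2, 40.5, 72.2]
width: 0.0458
```

```bash
python3 chk.py pics/p17.png; python3 cmp.py 15 16 17
```

```text
t 15.38 pos [0.5655 0.2557 0.1449] w 0.0458 F [22.2 40.5 72.2] turn [-0.28 -0.34 -0.16] shift [-0.0015 -0.0023  0.0002]
[-1.06 -0.04  0.65  2.3  -0.92  0.16 -0.49]
[[210.0, 274.0], [220.0, 275.0], [251.0, 279.0], [188.0, 270.0]]
15 219 223
16 255 262
17 259 265
```

View pics/c17.png

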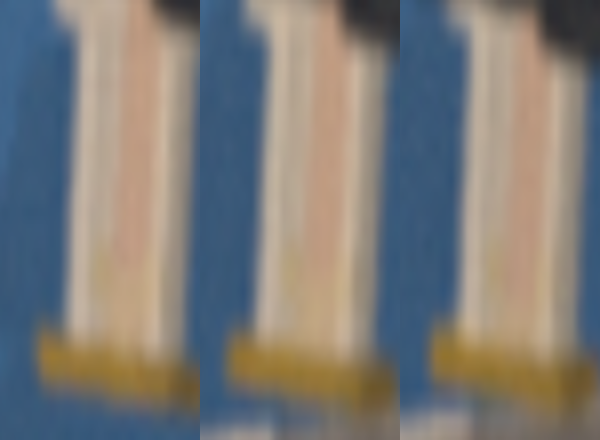

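Request:
carry_out:
  increments: "0 0 0 0 -0.026 0 0.03; 0 0 0 0 0.002 0 0.03; 0 0 0 0 -0.026 0 0.03; 0 0 0 0 -0.026 0 0.03; 0 0 0 0 0.002 0 0.03"

```text
time: 16.05
ee_pos: [0.5651, 0.2543, 0.1446]
eef_rot: [0.82, -0.42, 0.179, -0.344]
ft_force: [12.9, 27.1, 52.0]
width: 0.0457
```

```bash
python3 chk.py pics/p18.png; python3 cmp.py 15 17 18
```

```text
t 16.05 pos [0.5651 0.2543 0.1446] w 0.0457 F [12.9 27.1 52. ] turn [-0.61 -0.46 -0.07] shift [-0.0024 -0.0033  0.0008]
[-1.05 -0.04  0.64  2.3  -0.97  0.16 -0.44]
[[211.0, 276.0], [220.0, 277.0], [252.0, 281.0], [189.0, 272.0]]
15 219 223
17 259 265
18 260 268
```

View pics/c18.png

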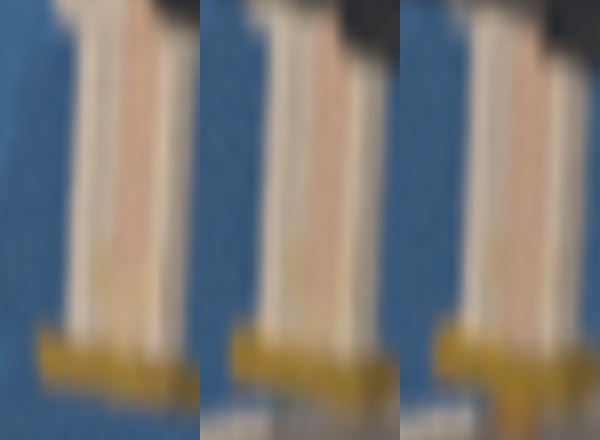

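Request:
carry_out:
  increments: "0 0 0 0 -0.002 0 0.03; 0 0 0 0 -0.003 0 0.03; 0 0 0 0 -0.003 0 0.03; 0 0 0 0 -0.003 0 0.03; 0 0 0 0 -0.003 0 0.03"

```text
time: 16.73
ee_pos: [0.5663, 0.2552, 0.1465]
eef_rot: [0.82, -0.42, 0.18, -0.344]
ft_force: [-0.3, -0.7, -1.2]
width: 0.0456
```

```bash
python3 chk.py pics/p19.png
```

```text
t 16.73 pos [0.5663 0.2552 0.1465] w 0.0456 F [-0.3 -0.7 -1.2] turn [-0.72 -0.47 -0.03] shift [-0.0024 -0.001   0.0011]
[-1.05 -0.04  0.64  2.3  -0.95  0.16 -0.46]
[[211.0, 272.0], [221.0, 273.0], [253.0, 278.0], [189.0, 268.0]]
```

View pics/p19.png

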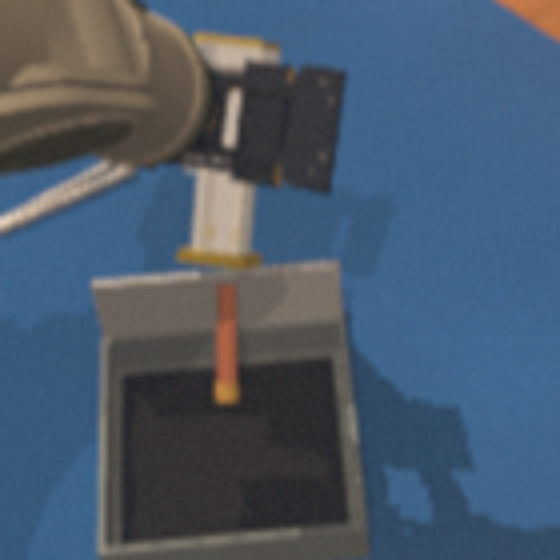

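Request:
carry_out:
  increments: "0 0 0 0 -0.03 -0.005 0.03; 0 0 0 0 -0.07 -0.02 0.03; -8 0 0 0.01 -0.11 -0.04 0.03; -16 0 0 0.03 -0.13 -0.06 0.03; -24 0 0 0.06 -0.13 -0.08 0.03"

```text
time: 17.4
ee_pos: [0.6285, 0.2272, 0.2987]
eef_rot: [0.874, -0.447, 0.088, -0.166]
ft_force: [0.5, 0.9, -3.0]
width: 0.046
```

```bash
python3 chk.py pics/p20.png; python3 -c "
from h import *
inc((.52,-.0,.27),rot_flat(-45))"
```

```text
t 17.4 pos [0.6285 0.2272 0.2987] w 0.046 F [ 0.5  0.9 -3. ] turn [23.36 -0.42 -0.03] shift [-0.0623  0.0864  0.1292]
[-0.77  0.12  0.45  1.62 -0.18  1.05 -1.22]
[[285.0, 34.0], [292.0, 56.0], [328.0, 61.0], [255.0, 51.0]]
t 17.45 pos [0.6299 0.2225 0.3007] w 0.0457 F [-3.4 -2.8  0.1] turn [-21.13  -2.15  -9.28] shift [ 0.1169  0.2153 -0.0497]
```

View pics/p20.png

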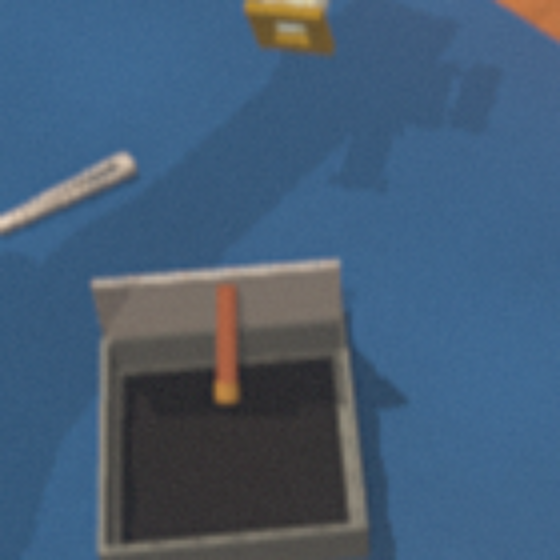

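Request:
carry_out:
  increments: "-4.2 -0.4 -1.9 0.023 0.043 -0.01 0.03; -8.5 -0.9 -3.7 0.047 0.086 -0.02 0.03; -12.7 -1.3 -5.6 0.07 0.129 -0.03 0.03; -17 -1.7 -7.4 0.094 0.172 -0.04 0.03; -21.1 -2.2 -9.3 0.117 0.215 -0.05 0.03"

```text
time: 18.08
ee_pos: [0.5195, -0.0014, 0.2701]
eef_rot: [0.924, -0.382, -0.001, 0.0]
ft_force: [0.6, -0.3, -2.2]
width: 0.0457
```

```bash
python3 -c "
from h import *
inc((.5536,-.2802,.12),rot_flat(-80))
for n in('top','side'):
    q,d=r.camera(n);cv2.imwrite('pics/f_%s.png'%n,q)
"
```

```text
t 18.07 pos [ 0.5195 -0.0014  0.2701] w 0.0457 F [ 0.6 -0.3 -2.2] turn [ 0.1   0.04 35.09] shift [0.2211 0.1732 0.1501]
```

View pics/f_top.png

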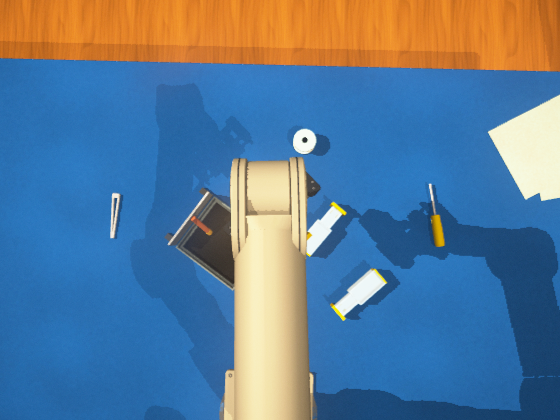

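Bit visible in top view at about (203,226). Triangulate its ends while moving on.

```bash
python3 - <<'E'
from h import *
def m(im,x0,y0,x1,y1):
    h=cv2.cvtColor(im,cv2.COLOR_BGR2HSV);k=cv2.inRange(h,(0,110,90),(24,255,255))
    z=np.zeros_like(k);z[y0:y1,x0:x1]=k[y0:y1,x0:x1];return z
E_={}
for n,b in(("top",(180,200,232,245)),("side",(200,165,235,205))):
    k=m(cv2.imread(f"pics/f_{n}.png"),*b);ys,xs=np.nonzero(k);P=np.c_[xs,ys].astype(float)
    c=P.mean(0);_,_,v=np.linalg.svd(P-c,full_matrices=False);t=(P-c)@v[0]
    E_[n]=[c+v[0]*t.min(),c+v[0]*t.max(),c];print(n,len(P),np.round(E_[n],1).tolist())
A=np.array(E_["top"]);B=np.array(E_["side"])
if np.sign((A[1]-A[0])[1])!=np.sign((B[1]-B[0])[1]):B[[0,1]]=B[[1,0]]
TR=PT-.106*SX
def tri(a,b):
    o=[];d=[]
    for n,x in(("top",a),("side",b)):
        p0=ray(n,x,0)[0];p1=ray(n,x,.2)[0];o.append(p0);d.append((p1-p0)/np.linalg.norm(p1-p0))
    S=sum(np.eye(3)-np.outer(q,q) for q in d);bb=sum((np.eye(3)-np.outer(q,q))@p for p,q in zip(o,d));return np.linalg.solve(S,bb)
for a,b in zip(A,B):
    X=tri(a,b);print(X.round(3),"tray frame",round((X-TR)@SX,3),round((X-TR)@SY,3),round(X[2]-.005,3))
E
```

```text
top 139 [[191.1, 216.9], [211.2, 233.8], [201.5, 225.7]]
side 155 [[216.0, 171.0], [216.1, 200.0], [216.0, 186.4]]
[0.512 0.212 0.064] tray frame 0.104 -0.004 0.059
[0.471 0.166 0.013] tray frame 0.043 0.003 0.008
[0.491 0.189 0.035] tray frame 0.073 -0.0 0.03
```

Request:
carry_out:
  increments: "0 0 7 0.044 0.035 0 0.03; 0 0 14 0.088 0.07 0.02 0.03; 0 0 21 0.133 0.104 0.05 0.03; 0 0 28 0.177 0.139 0.1 0.03; 0 0 35.1 0.221 0.173 0.14 0.03"

```text
time: 18.8
ee_pos: [0.5504, -0.268, 0.1406]
eef_rot: [0.763, -0.646, -0.0, 0.001]
ft_force: [0.7, 0.8, -0.5]
width: 0.0459
```

```bash
python3 -c "
from h import *
inc((.5536,-.2802,.010),rot_flat(-80))
q,d=r.camera('side');cv2.imwrite('pics/g.png',cv2.resize(q[200:350,270:430],None,fx=4,fy=4))
"
```

```text
t 18.8 pos [ 0.5504 -0.268   0.1406] w 0.0459 F [ 0.7  0.8 -0.5] turn [ 0.08 -0.03 -0.48] shift [ 0.0125 -0.0013  0.1306]
```

View pics/g.png

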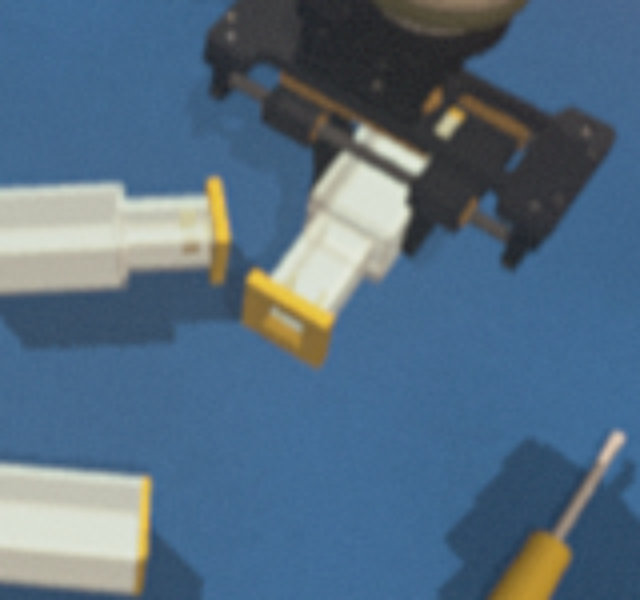

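Request:
carry_out:
  increments: "0 0 0 0.008 0 0.035 0.03; 0 0 0 0.012 0 0.07 0.03; 0 0 0 0.012 -0.001 0.1 0.03; 0 0 0 0.012 -0.001 0.117 0.03; 0 0 0 0.012 -0.001 0.122 0.03"

```text
time: 19.48
ee_pos: [0.5482, -0.2865, 0.0129]
eef_rot: [0.759, -0.651, -0.002, 0.005]
ft_force: [-1.2, -0.1, 7.8]
width: 0.0455
```

```bash
python3 -c "
from h import *
inc((.5536,-.2802,.009),rot_flat(-80))
q,d=r.camera('side');cv2.imwrite('pics/g2.png',cv2.resize(q[200:350,270:430],None,fx=4,fy=4))
inc((.5536,-.2802,.009),rot_flat(-80))
"
```

```text
t 19.48 pos [ 0.5482 -0.2865  0.0129] w 0.0455 F [-1.2 -0.1  7.8] turn [ 0.57 -0.13 -1.19] shift [-0.0054 -0.0063  0.0038]
t 19.52 pos [ 0.5483 -0.2868  0.0132] w 0.0456 F [-2.8  1.7  3.4] turn [ 0.55 -0.16 -1.2 ] shift [-0.0058 -0.0063  0.0041]
```

View pics/g2.png

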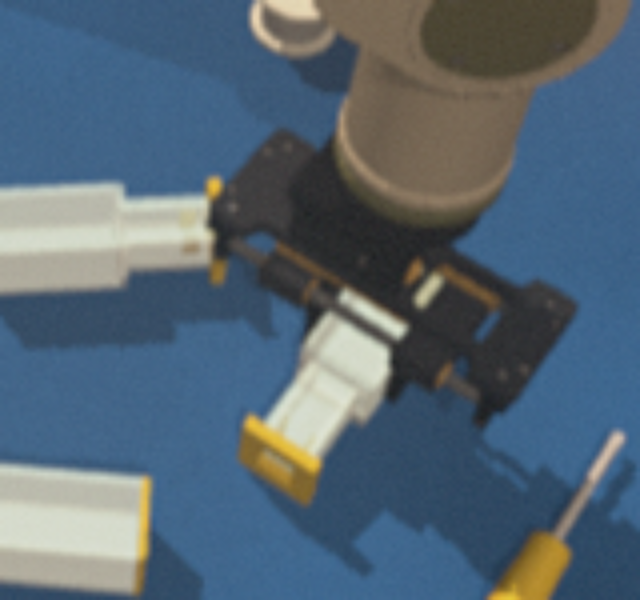

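Request:
carry_out:
  increments: "0 0 0 0 0 0.001 0.046; 0 0 0 0 0 0.001 0.052; 0 0 0 0 0 0.001 0.06; 0 0 0 0 0 0.001 0.087; 0 0 0 0 0 0.001 0.087"
  squeeze: 10

```text
time: 20.15
ee_pos: [0.5484, -0.2868, 0.0123]
eef_rot: [0.759, -0.651, -0.002, 0.005]
ft_force: [-0.4, -0.6, -0.1]
width: 0.0725
```

Request:
carry_out:
  increments: "0 0 0 0 0 0 0.087; 0 0 0 0 0 -0.01 0.087; 0 0 0 0 0 -0.03 0.087; 0 0 0 0 0 -0.06 0.087; 0 0 0 0 0 -0.1 0.087"

```text
time: 20.78
ee_pos: [0.549, -0.2864, 0.1142]
eef_rot: [0.759, -0.651, -0.002, 0.005]
ft_force: [0.6, 0.1, -0.9]
width: 0.0869
```

Request:
carry_out:
  increments: "0 0 0 -0.02 0.01 -0.05 0.087; 0 0 0 -0.05 0.02 -0.1 0.087; 0 0 0 -0.11 0.02 -0.1 0.087; 0 0 0 -0.17 0.02 -0.1 0.087; 0 0 0 -0.22 0.02 -0.1 0.087"

```text
time: 21.4
ee_pos: [0.4962, -0.0697, 0.2152]
eef_rot: [0.759, -0.651, -0.002, 0.003]
ft_force: [0.9, 0.6, -1.0]
width: 0.087
```

```bash
python3 - <<'E'
from h import *
inc((.5,-.1,.2),rot_flat(-80))
for n in('top','side'):
    q,d=r.camera(n);cv2.imwrite('pics/h_%s.png'%n,q)
E
```

```text
t 21.4 pos [ 0.4962 -0.0697  0.2152] w 0.087 F [ 0.9  0.6 -1. ] turn [ 0.43 -0.11 -1.19] shift [0.0305 0.0007 0.0153]
```

View pics/h_side.png

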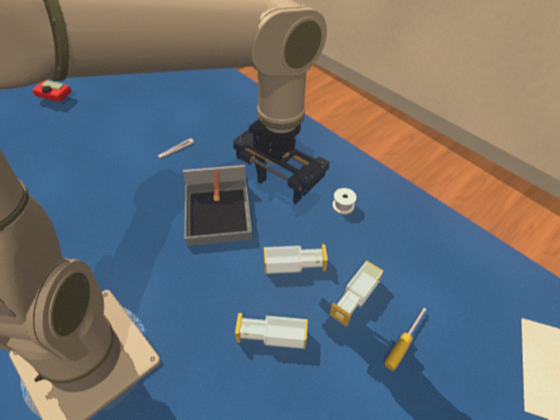

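View pics/h_top.png

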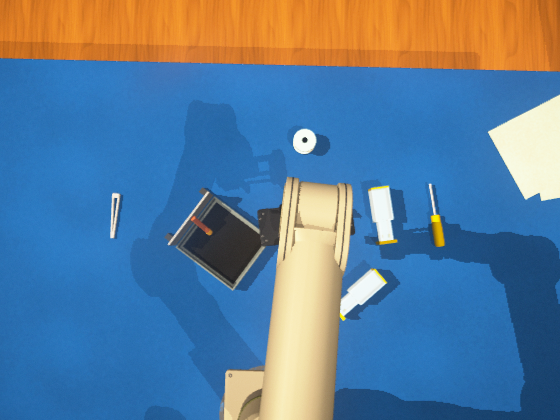

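Request:
carry_out:
  increments: "0 0 0 0 0 -0.01 0.087; 0 0 0 0 0 -0.01 0.087; 0 0 0 0 0 -0.01 0.087; 0 0 0 0 0 -0.01 0.087; 0 0 0 0 0 -0.01 0.087"

```text
time: 22.12
ee_pos: [0.4963, -0.0664, 0.2248]
eef_rot: [0.761, -0.648, -0.003, 0.003]
ft_force: [-0.4, -0.6, 0.4]
width: 0.0871
```

```bash
python3 - <<'E'
from h import *
b0,d0=r.camera('side')
a=cv2.imread('pics/h_side.png')
print(cv2.absdiff(a,b0)[245:330,325:390].max(), cv2.absdiff(a,b0)[165:245,180:235].max())
for n in ("side",):
    m=r.camera_model(n);K=np.array(m["K"]);T=np.array(m["extrinsics"])
    v,u=np.mgrid[255:330,325:390];z=d0[255:330,325:390]
    P=(np.c_[((u-K[0,2])/K[0,0]*z).ravel(),((v-K[1,2])/K[1,1]*z).ravel(),z.ravel()])@T[:3,:3].T+T[:3,3]
    h=P[:,2];print(np.percentile(h,[50,90,97,99.5]).round(3))
print(r.close_job())
E
```

```text
44 12
[0.001 0.046 0.048 0.05 ]
the job is handed in; nothing more can be done
None
```

I finished the job and handed it in at about 22 s of the 45 s allowed; the hand-in gave no verdict. I took the farthest tube (the one with the bit in it) and tipped it about 45° mouth down. I tapped its rim on the steel plate about a dozen times until the bit slid out, then laid the tube back close to its starting spot.

**Last checks:**
- **Bit:** it leans on the plate with its head on the tray floor. From both views its middle was at about x = +73 mm, y = 0, z = +30 mm in the tray_in frame, inside the limits of 91, 81 and 45 mm. It looked unmoved in the later pictures.
- **Tube:** it looks flat and is well over 110 mm from the tray's middle. Depth readings put its highest points at about 46–50 mm, which fits a flat 46 mm tube with noise. I did not measure its tilt directly.
- **Bystanders:** the spool, screwdriver and tweezers look unmoved in both views, judged by eye only.
- **Arm:** clear of everything and at rest. The highest wrist force I read was about 86 N, but I only had readings at the ends of moves, so the peaks during taps are unknown.

**What disagreed:**
- The first tapping pose brought joint 5 to -1.26, next to its -1.27 limit, so I turned the tube about 13°, and later 6° more, from the station's axis.
- Several taps fell short of the plate because the arm lagged behind the commanded stroke.
- The tube slipped a few millimetres in the grip.
- The final check for movement showed some pixel change around the tube (up to 44 of 255). I took it for noise or arm shadow and did not look into it before handing in.

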